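# Clear the tool chest's lid and hold it on its balance point

## Robot

A 6-joint arm with a two-finger parallel gripper is mounted at the origin on a cart in front of the work surface, level with it; the furniture and walls round the work are solid. World frame = base frame: x ahead of the robot, y to its left, z up, the work surface at z = 0. Lengths are in mm, angles in degrees, forces in N, time in s.
With the tool pointing down it reaches from about 350 to 850 mm from the base axis. Payload 8.1 kg.
Tool frame: the origin (TCP) lies at the very end of the fingers, on their centre line; the grasp point (between the pads) lies 19 mm behind it; z points along the fingers, y is the line along which they close (so a half turn about z gives the same grasp; the last joint's range is limited). The gripper opens to 85 mm and grips with 20 to 120 N. Pads are 22 mm wide; open, the fingers measure 114 mm over their backs; the gripper's body (76 mm by 85 mm) begins 54 mm behind the grasp point. The pads swing forward as they close: fully open they stand 13 mm farther back than shut.
Start: joints at [67.414, 7.471, 85.268, -0, 87.261, -4.893], TCP at [182.328, 571.631, 231.292] pointing down, gripper open.
Joint ranges: [-169.43, 169.43], [-51.17, 129.36], [1.28, 143.12], [-76.62, 256.62], [0, 156.53], [-152.29, 152.29]. Speed limits (degrees/s): [136.94, 136.94, 159.86, 180, 180, 180].

## Interface

Orientations are given as [roll, pitch, yaw] about the fixed x, y, z axes, in that order (R = Rz(yaw) Ry(pitch) Rx(roll)).
In Python, from bench import sense, eyes, job, models gives the robot as it stands. The module is installed in compiled form; this text tells all that it offers.
- The arm moves only by the tool apply_moves, never from a script. Its argument "rows" is a list of rows, each a list of 6 numbers: the shift along the tool's x, y, z in mm, then the turn, a rotation vector about the tool's x, y, z in rad. In form: [[dx, dy, dz, rx, ry, rz], ...]. A call has exactly 5 rows; each row shifts and turns the commanded pose from where the row before left it, along the tool's axes as they then stand; what a row does not reach is not made up. A row lasts 1/8 s, in which the tool goes at most 62.5 mm and 10.7 degrees, less where a joint would pass 70% of its speed; a pose out of reach is approached as far as the arm can. A call is refused whole if a number of a shift passes 62.5 or a number of a turn 0.188, either way. A call with a gripper value outside its range is refused whole. "fingers" is the finger opening in mm, from 0 to 85.4, set as the call begins (left out, the last holds). The fingers move at their own pace and stop on an object; "grip_force" is the grip in N (left out, the last holds). Time passes only in rows, so rows that do not move let the fingers close, or fill a call up. It gives the time, the measured TCP pose, the force, the opening and the grip force at its end, in the units of the state.
- sense(): the state, without advancing time (a new reading comes with each control period).
- eyes.snapshot(name): name is "scene" or "side" or "wrist"; returns (picture, depth): 400x640x3 uint8, red, green, blue; 400x640 float32, mm along the optical axis (not along the pixel's ray), 0 where there is no reading.
- eyes.get_calibration(name): a dict with "intrinsics" (3x3 intrinsics, pixels), "R" (3x3) and "t" (3): a world point X has camera coordinates R X + t; the wrist camera has in their place "mount" (4x4, takes a point from camera to tool coordinates, whose origin is the TCP and whose axes are the flange's). Camera axes: x right, y down, z forward; pixel columns grow to the right and rows downward; lengths in mm; the calibration is good to about 2 mm. The wrist camera is an equidistant fisheye: a pixel r from the principal point sees the ray r / f radians off the axis. A picture is of the moment at which its call begins: read the wrist's pose just before it. get_calibration takes no time and is no camera call.
- job.hand_in(): hands the job in; it is judged then, once.
Trained networks look in the newest picture that a camera, given by its name, has taken for a name from the list of things; names that differ only in an ending like _2 or _b are one class to them, and where a whole thing is asked for, a point or a joint stands for the part that bears it (a point fixed in the world has none). Each returns a list of dicts, best first, with "confidence" (0 to 1); they miss things now and then, are a little off and sometimes report something else, mostly with a low value. They report only what shows in the picture. A call takes as long as a camera call.
- models.boxes_of(name, camera): "xyz" ([x, y, z] in mm, in world coordinates, good to about 4 mm: the middle of the surface that is visible of it).
- models.cut_out(name, camera): "pixels" (400x640 bool, what is visible of it).
- models.place_of(name, camera): "xyz" ([x, y, z] in mm, in world coordinates, good to about 4 mm: a listed point, or the origin of a listed thing).
The state is a dict: "time": time; "joint_pos": joint angles; "qd": joint speeds; "joint_efforts": joint torques, N m; "tool_pos": TCP position; "tcp_rot": TCP orientation; "ft_force": force on the tool from outside, world axes, zero at the start; "wrist_torque": the same for the moment, N m; "finger_gap": finger opening in mm; "grip_force": force on a finger pad.
Only numpy, scipy, OpenCV 4.12 (cv2) and the standard library are available. Lean on these libraries where they do the work, as an engineer would, in place of code of your own. Each camera call takes 0.05 s, during which the arm holds its last target. There are 200 camera calls.

## Task

I am about to screw a new stay into this small tool chest, and my mug is standing on its lid. Hang the mug by its handle on the hook of the stand and let go of it, then take the lid's bow handle, swing the lid up to its balance point, where it tends to fall neither shut nor backwards (a little short of straight up), and hold it still there: finish with the handle still in the gripper. Do not let the lid go over backwards, and leave the other things on the bench where they are.

Things in the scene. Friction and masses are not known exactly. Their poses are not given: they have to be found in the camera images.
- mug_center (a point): white mug with a black handle, standing upright on the chest's lid at the start: round body 82 mm across and 94 mm tall, open at the top, wall about 6 mm thick, 0.33 kg. This point is on the body's axis, half-way up (47 mm above its underside). Axes: z up along the mug, the handle lies to -y of the body in the plane x = 0
- mug_eye (a point): centre of the opening in the mug's handle, 49 mm to -y of the body's axis and 52 mm above the mug's underside. The opening is about 17 mm wide (along y) and 36 mm high (along z); the handle is 8 mm thick (along x), and one passes a hook through the opening along x. Same axes as the mug
- mug: the same mug; origin in the plane of its underside, 17 mm to -y of the body's axis
- stand: mug stand, fixed to the bench: round beech foot 108 mm across, steel post 12 mm thick, with a brass ball at 200 mm as its top (208 mm), and one steel hook. Origin under the post at bench level; the hook points to the stand's -x
- hook_seat (a point): the place on the hook where the mug's handle should hang, on the hook's axis, 190 mm above the bench and 60 mm to -x of the post's axis. The hook is a level round bar 7 mm thick along x; 20 mm further out (-x) than this point it turns up, and its tip, 35 mm further out, stands 12 mm higher than the bar (bar axis to tip axis). Axes: x along the bar from the tip to the post, y level, z up
- hinge_line (a point): middle of the hinge line of the chest's lid, at the top of the chest's back. The chest is a fixed wooden box, 150 mm deep (x), 200 mm wide (y), 75 mm high without its 24 mm high lid. This point is 75 mm above the bench, 75 mm to +x of the chest's centre. Axes: x points from the front of the chest to its back, the hinge runs along y, z up
- lid_bar (a point): middle of the bow handle on the lid's top, near its front edge: round steel bar 10 mm thick, along the lid's y, 84 mm free length between its bends, its axis 40 mm above the lid's top surface. With the lid shut it is 137 mm in front (-x) of the hinge line and 64 mm above it, 139 mm above the bench; it turns with the lid about the hinge line (up and to +x, away from the chest's front). The round bar can turn between the finger pads while the lid swings
- lid (a joint): opening angle of the lid, rad: 0 shut, grows as it opens; stop at 1.85. The lid weighs about 0.45 kg, the hinge is nearly free, and it balances at 1.337 rad (76.6 degrees): below that it falls shut, beyond it falls backwards
- glue_bottle: white glue bottle with an orange tip, 49 mm across, 156 mm tall, standing in front of the chest; leave it alone. Origin at its underside
- drop_bottle: small grey dropper bottle with a white tip, 32 mm across, 88 mm tall, beside the glue bottle; leave it alone. Origin at its underside
- sand_block: brown wooden sanding block, 39x72x27 mm, lying behind the chest; leave it alone. Origin at its underside
- finger_plane: small bronze finger plane, 27x60x36 mm, standing behind the chest; leave it alone. Origin at its underside
- block_d: small wooden block, 30x62x22 mm, lying behind and to the left of the chest; leave it alone. Origin at its underside

How it is judged (in metres and radians):
On the way, in this order (a step that is already met when the one before it is completed fails the run):
1. the mug hangs by its handle on the hook of the stand, let go by the gripper, while the lid is still shut (contact force between mug and stand above 0.8 N and contact force between the fingers and mug below 0.1 N and distance between mug_eye and hook_seat below 0.045 m and height (world z) of mug_center between 0.09 and 0.165 m and value of joint lid below 0.1 rad), for 0.3 s.
2. the lid has been swung well up by its handle, held by the gripper (value of joint lid above 0.9 rad and contact force between the fingers and lid above 0.5 N and distance between the grasp point and lid_bar below 0.065 m), for 0.1 s.
At the end, for the whole second after the job is handed in: The gripper still holds the lid at its handle (over 0.5 N); the lid is still, within 0.08 rad (4.6 degrees) of its balance point at 1.337 rad. The mug hangs still by its handle on the hook, middle 90 to 165 mm up, handle opening within 45 mm of the hook's seat, touched by neither fingers nor lid (contact force between mug and stand above 0.8 N and contact force between each of the fingers, lid and mug below 0.1 N and distance between mug_eye and hook_seat below 0.045 m and height (world z) of mug_center between 0.09 and 0.165 m and linear speed of mug below 0.15 m/s and value of joint lid between 1.257 and 1.417 rad and velocity of joint lid between -0.06 and 0.06 rad/s and contact force between the fingers and lid above 0.5 N and distance between the grasp point and lid_bar below 0.065 m); the arm keeps its last pose, push and grip.
It fails at once if the lid goes over backwards (past 1.6 rad) (value of joint lid above 1.6 rad).
It fails at once if another thing on the bench is moved by more than 30 mm (distance of any of glue_bottle, drop_bottle, sand_block, finger_plane, block_d from where it was at the start of the episode above 0.03 m).
It also fails if it takes over 72 s, if anything falls off the work surface, if the arm or the gripper's body presses on something with over 40 N, if the wrist force passes 120 N, or if a joint passes its speed limit or range.

## Working session

There is one attempt and no reset: what is moved stays moved. The work goes in short steps, Python scripts to look and compute and a tool call to move; the robot and the scene stay as the last step left them, time stands still between calls to the robot, and variables do not carry over. Pictures are saved under pics/ and viewed, at most 10 in all, crops included, and the job is handed in when it is done.

Besides the shell and the picture viewer there is one more tool, called after ">>>" in YAML: its name, and indented under it one key for each argument. apply_moves: Moves the arm, as the interface text tells. Its arguments: {"type":"object","properties":{"rows":{"type":"array"},"fingers":{"type":"number"},"grip_force":{"type":"number"}},"required":["rows"]}

```bash
mkdir -p pics; python3 - <<'E'
from bench import sense, eyes, job, models
import cv2, numpy as np
s=sense(); print({k:np.round(v,2) for k,v in s.items()})
ims=[]
for c in ["scene","side"]:
    p,d=eyes.snapshot(c); cv2.imwrite(f"pics/{c}0.png",p[:,:,::-1])
    for n in ["mug_center","mug_eye","mug","stand","hook_seat","hinge_line","lid_bar","glue_bottle","drop_bottle","sand_block","finger_plane","block_d"]:
        r=models.place_of(n,c); print(c,n,[(np.round(q["xyz"],0),round(q["confidence"],2)) for q in r[:2]])
print(sense()["time"])
E
```

```text
{'time': np.float64(0.0), 'joint_pos': array([67.41,  7.51, 85.33,  0.  , 87.26, -4.89]), 'qd': array([ 0.09,  0.08,  0.02, -0.07, -0.08,  0.04]), 'joint_efforts': array([ 0.000e+00, -5.694e+01, -5.005e+01, -0.000e+00,  1.000e-02,
       -0.000e+00]), 'tool_pos': array([182.1 , 571.1 , 230.22]), 'tcp_rot': array([-1.7989e+02, -1.0000e-02,  1.6231e+02]), 'ft_force': array([ 0.26, -0.34, -0.9 ]), 'wrist_torque': array([0.01, 0.04, 0.02]), 'grip_force': np.float64(0.0), 'finger_gap': np.float64(85.2)}
scene mug_center [(array([576., -23., 146.]), 0.65)]
scene mug_eye [(array([571.,  28., 153.]), 0.89)]
scene mug [(array([578.,  -2.,  95.]), 0.56)]
scene stand []
scene hook_seat [(array([435., 360., 190.]), 0.6)]
scene hinge_line []
scene lid_bar [(array([489.,  -6., 140.]), 0.97)]
scene glue_bottle [(array([388., -93.,   3.]), 0.79)]
scene drop_bottle [(array([404.,   9.,   0.]), 0.72), (array([578., -19., 146.]), 0.43)]
scene sand_block [(array([758., 237.,   1.]), 0.7)]
scene finger_plane [(array([388., -95.,  -1.]), 0.56), (array([788., 150.,   4.]), 0.54)]
scene block_d [(array([735., 307.,   5.]), 0.63)]
side mug_center [(array([581., -22., 150.]), 0.67), (array([392., -93.,   2.]), 0.19)]
side mug_eye [(array([570.,  28., 153.]), 0.88)]
side mug [(array([576.,  -5., 102.]), 0.81)]
side stand [(array([488., 348.,  -1.]), 0.72)]
side hook_seat [(array([427., 364., 188.]), 0.6)]
side hinge_line [(array([630.,  13.,  75.]), 0.69)]
side lid_bar [(array([499.,  -7., 140.]), 0.76)]
side glue_bottle [(array([393., -95.,   1.]), 0.91), (array([631.,   9.,  77.]), 0.69)]
side drop_bottle [(array([403.,  10.,  -1.]), 0.63)]
side sand_block [(array([757., 242.,   4.]), 0.94)]
side finger_plane [(array([788., 150.,   1.]), 0.72), (array([496.,  -6., 138.]), 0.62)]
side block_d [(array([733., 310.,   4.]), 0.95)]
1.3
```

View pics/scene0.png

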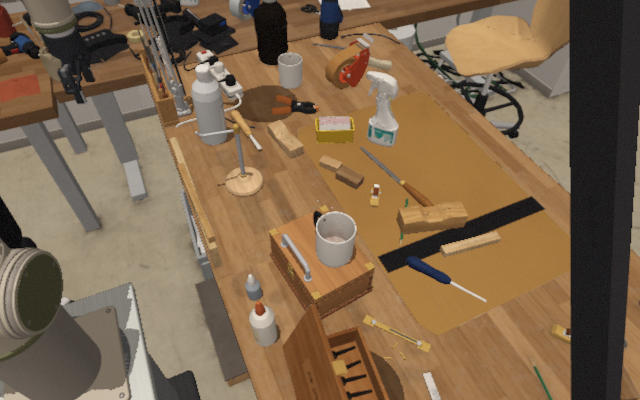

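View pics/side0.png

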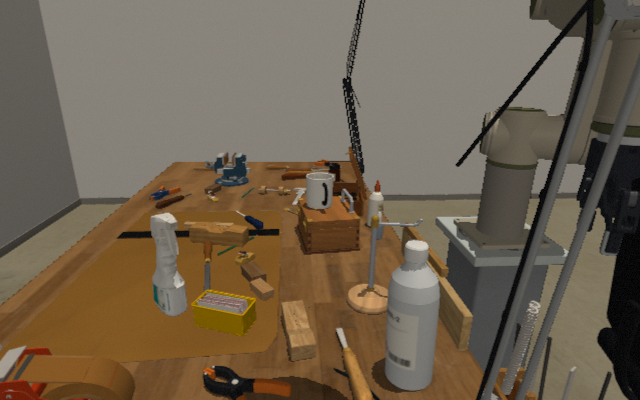

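The scene view shows the mug on the chest at about (335,240), its handle at (320,217), the lid bow at (297,257) and the stand at (244,180). In the side view the hook is at about (400,223). Next I'll refine these positions with depth.

```bash
cat > h.py <<'E'
from bench import sense, eyes, job, models
import cv2, numpy as np
np.set_printoptions(suppress=True,precision=1)
def cloud(d,c):
    K=eyes.get_calibration(c); k=np.array(K["intrinsics"]); v,u=np.mgrid[:400,:640]
    P=np.stack([(u-k[0,2])/k[0,0]*d,(v-k[1,2])/k[1,1]*d,d],-1)
    return (P-np.array(K["t"]))@np.array(K["R"])   # R^T(P-t)
E
python3 - <<'E'
from h import *
from scipy.optimize import least_squares
for c in ["scene","side"]:
    p,d=eyes.snapshot(c); W=cloud(d,c); ok=d>0
    B=lambda lo,hi: W[ok&np.all((W>lo)&(W<hi),-1)]
    M=B([520,-85,110],[640,80,215])
    print(c,"mug n",len(M),"ztop",np.percentile(M[:,2],[50,98,99.5]))
    body=M[(M[:,2]<188)&(np.hypot(M[:,0]-578,M[:,1]+21)<46)]
    # outer wall toward camera
    f=lambda q:np.hypot(body[:,0]-q[0],body[:,1]-q[1])-41
    r=least_squares(f,[578,-21],loss="soft_l1",f_scale=1); print(" axis",r.x,"med res",np.median(abs(r.fun)))
    H=M[(np.hypot(M[:,0]-r.x[0],M[:,1]-r.x[1])>47)]; print(" handle",len(H),H.mean(0),H.min(0),H.max(0))
    S=B([370,300,150],[540,420,225]); print("stand pts",len(S))
    bar=S[(S[:,2]>180)&(S[:,2]<215)]
    for x0 in range(380,520,10):
        q=bar[(bar[:,0]>=x0)&(bar[:,0]<x0+10)]
        if len(q): print("  ",x0,len(q),np.median(q,0))
    post=S[S[:,2]<180]; print(" post",len(post), np.median(post,0) if len(post) else "")
    pl=B([440,280,40],[540,420,175]); print(" post2",len(pl),np.median(pl,0) if len(pl) else "")
    L=B([470,-70,125],[525,60,150]); L=L[L[:,2]>132]
    if len(L):
        m=L.mean(0); e=np.linalg.svd(L-m)[2][0]; print(" bar",len(L),m,L[:,:].min(0),L.max(0),"dir",e*100)
    for n in ["mug_eye","hook_seat","lid_bar","stand","hinge_line","mug_center"]:
        print(" ",n,[(np.array(q["xyz"]),round(q["confidence"],2)) for q in models.place_of(n,c)[:1]])
E
```

```text
scene mug n 1852 ztop [160.3 194.  195. ]
 axis [578.9 -20.4] med res 2.458715962585984
 handle 82 [564.4  40.1 166.4] [560.1  26.1 128.8] [573.1  50.3 187.3]
stand pts 230
   390 14 [396.3 363.8 201.4]
   400 14 [404.9 361.7 194.6]
   410 12 [415.5 359.9 193.8]
   420 12 [424.6 358.3 193.2]
   430 13 [434.6 357.4 192.8]
   440 13 [445.5 355.1 193.1]
   450 12 [454.9 354.6 192.2]
   460 13 [464.7 352.7 193.6]
   470 11 [475.6 351.2 193. ]
   480 50 [485.1 345.9 199.4]
   490 22 [492.9 345.  197.6]
 post 44 [487.3 346.2 165.5]
 post2 183 [487.3 346.4 112.2]
 bar 219 [496.4 -10.6 142.5] [485.7 -57.6 132.1] [507.2  48.2 148.2] dir [ 12.6 -99.2  -2.8]
  mug_eye [(array([572.7,  23.8, 152.3]), 0.7)]
  hook_seat [(array([431. , 361.3, 189.3]), 0.79)]
  lid_bar [(array([492.3,  -3.2, 142.9]), 0.96)]
  stand [(array([492.5, 349. ,  -4.3]), 0.88)]
  hinge_line []
  mug_center [(array([577.1, -18.3, 143.9]), 0.9)]
side mug n 831 ztop [161.4 190.4 191.1]
 axis [583.1 -19.6] med res 1.3849276998424358
 handle 77 [571.3  46.4 152.7] [566.2  26.5 118.1] [597.2  57.2 182.1]
stand pts 323
   390 8 [398.2 367.8 200. ]
   400 23 [403.4 366.5 194.2]
   410 16 [413.6 364.8 189. ]
   420 20 [425.4 363.2 189.3]
   430 18 [435.2 362.3 189.4]
   440 14 [444.5 360.6 190. ]
   450 15 [454.9 359.4 189.8]
   460 15 [465.  357.5 189.3]
   470 19 [475.6 355.7 189.3]
   480 37 [486.6 356.5 193.5]
   490 66 [495.4 357.9 194.2]
   500 2 [500.3 352.1 190.7]
 post 70 [492.8 355.5 165.8]
 post2 306 [493.1 355.6 108.9]
 bar 51 [500.8  10.2 138.9] [491.1 -44.1 132.2] [509.3  49.8 142.8] dir [-12.8  99.2  -2.1]
  mug_eye [(array([568.5,  27.4, 148.8]), 0.86)]
  hook_seat [(array([428.4, 365.7, 190.7]), 0.6)]
  lid_bar [(array([500.7,  -7.2, 141.3]), 0.76)]
  stand [(array([490.1, 345.4,   1.7]), 0.9)]
  hinge_line [(array([632.1,  12. ,  72.4]), 0.66)]
  mug_center [(array([581. , -18.4, 147.7]), 0.66)]
```

```bash
cat >> h.py <<'E'
from scipy.spatial.transform import Rotation as Ro
def pose(x,y,z,yaw,roll=180,pitch=0): return np.array([x,y,z],float),Ro.from_euler("xyz",[roll,pitch,yaw],degrees=True)
def plan(start,wps,step=45,ang=8):
    """rows (tool frame, rounded) from start through wps; also prints calls of 5"""
    p,r=start; rows=[]
    for w in wps:
        (tp,tr),st=w[:2],(w[2] if len(w)>2 else step)
        n=int(max(1,np.ceil(np.linalg.norm(tp-p)/st),np.ceil(np.degrees((r.inv()*tr).magnitude())/ang)))
        for i in range(n):
            k=n-i
            d=np.round(r.inv().apply((tp-p)/k),1); v=np.round((r.inv()*tr).as_rotvec()/k,3)
            p=p+r.apply(d); r=r*Ro.from_rotvec(v); rows.append([*map(float,d),*map(float,v)])
    while len(rows)%5: rows.append([0]*6)
    for i in range(0,len(rows),5): print(str(rows[i:i+5]).replace(" ","").replace("-0.0,","0,").replace(".0,",",").replace(".0]","]"))
    print("end",p,r.as_euler("xyz",degrees=True))
E
python3 - <<'E'
from h import *
s=pose(182.3,571.6,231.3,162.3)
plan(s,[pose(220,510,290,165),pose(589,-57,270,191.7),(*pose(589,-57,222,191.7),25)],step=50)
E
```

```text
[[-27.3,-23.6,-29.3,0,0,-0.024],[-26.8,-24.3,-29.4,0,0,-0.023],[-35.9,-32.3,1.4,0,0,-0.033],[-34.9,-33.5,1.4,0,0,-0.033],[-33.7,-34.6,1.4,0,0,-0.033]]
[[-32.6,-35.7,1.4,0,0,-0.033],[-31.4,-36.7,1.4,0,0,-0.033],[-30.2,-37.8,1.4,0,0,-0.033],[-28.9,-38.7,1.5,0,0,-0.034],[-27.5,-39.7,1.4,0,0,-0.033]]
[[-26.2,-40.6,1.5,0,0,-0.034],[-24.8,-41.4,1.4,0,0,-0.033],[-23.5,-42.2,1.5,0,0,-0.034],[-22,-43,1.4,0,0,-0.033],[-20.6,-43.7,1.5,0,0,-0.034]]
[[-19.1,-44.5,1.4,0,0,-0.033],[0,0,24,0,0,-0],[0,0,24,0,0,-0],[0,0,0,0,0,0],[0,0,0,0,0,0]]
end [589. -57. 222.] [ 180.     0.  -168.3]
```

>>> apply_moves:
  rows:
    - [-27.3,-23.6,-29.3,0,0,-0.024]
    - [-26.8,-24.3,-29.4,0,0,-0.023]
    - [-35.9,-32.3,1.4,0,0,-0.033]
    - [-34.9,-33.5,1.4,0,0,-0.033]
    - [-33.7,-34.6,1.4,0,0,-0.033]
  fingers: 40

```text
time: 2.62
tool_pos: [299.8, 387.2, 286.0]
tcp_rot: [180.0, 0.0, 170.8]
ft_force: [1.3, -0.7, 0.0]
finger_gap: 40.1
grip_force: 0.0
```

>>> apply_moves:
  rows:
    - [-32.6,-35.7,1.4,0,0,-0.033]
    - [-31.4,-36.7,1.4,0,0,-0.033]
    - [-30.2,-37.8,1.4,0,0,-0.033]
    - [-28.9,-38.7,1.5,0,0,-0.034]
    - [-27.5,-39.7,1.4,0,0,-0.033]

```text
time: 3.25
tool_pos: [431.7, 184.6, 278.9]
tcp_rot: [180.0, 0.0, -179.8]
ft_force: [0.2, 0.7, 0.6]
finger_gap: 40.2
grip_force: 0.0
```

>>> apply_moves:
  rows:
    - [-26.2,-40.6,1.5,0,0,-0.034]
    - [-24.8,-41.4,1.4,0,0,-0.033]
    - [-23.5,-42.2,1.5,0,0,-0.034]
    - [-22,-43,1.4,0,0,-0.033]
    - [-20.6,-43.7,1.5,0,0,-0.034]

```text
time: 3.88
tool_pos: [563.5, -17.8, 271.5]
tcp_rot: [-180.0, 0.0, -170.1]
ft_force: [0.2, 0.1, 0.2]
finger_gap: 40.0
grip_force: 0.0
```

>>> apply_moves:
  rows:
    - [-19.1,-44.5,1.4,0,0,-0.033]
    - [0,0,24,0,0,0]
    - [0,0,24,0,0,0]
    - [0,0,0,0,0,0]
    - [0,0,0,0,0,0]

```text
time: 4.5
tool_pos: [589.5, -56.9, 223.1]
tcp_rot: [-180.0, 0.1, -168.3]
ft_force: [-0.2, 0.6, 0.8]
finger_gap: 40.0
grip_force: 0.0
```

```bash
python3 - <<'E'
from h import *
s=sense(); print(s["tool_pos"],s["tcp_rot"],s["finger_gap"],s["time"],s["joint_pos"])
p,d=eyes.snapshot("wrist"); cv2.imwrite("pics/w1.png",p[:,:,::-1])
K=eyes.get_calibration("wrist"); print(K)
print([(q["xyz"],q["confidence"]) for n in ["mug_center","mug_eye"] for q in models.place_of(n,"wrist")[:1]])
E
```

```text
[589.5 -56.9 223.1] [-180.     0.1 -168.3] 40.01098435893212 4.5 [ -10.5    6.4   87.3   -0.    86.3 -112.2]
{'intrinsics': array([[309.7,   0. , 319.4],
       [  0. , 309.7, 202.3],
       [  0. ,   0. ,   1. ]]), 'mount': array([[   0. ,   -1. ,   -0.3,   65.6],
       [   1. ,   -0. ,    0. ,    0.4],
       [  -0. ,   -0.3,    1. , -142.7],
       [   0. ,    0. ,    0. ,    1. ]])}
[([580.3, -17.8, 148.0], 0.59), ([571.9, 27.3, 150.0], 0.75)]
```

View pics/w1.png

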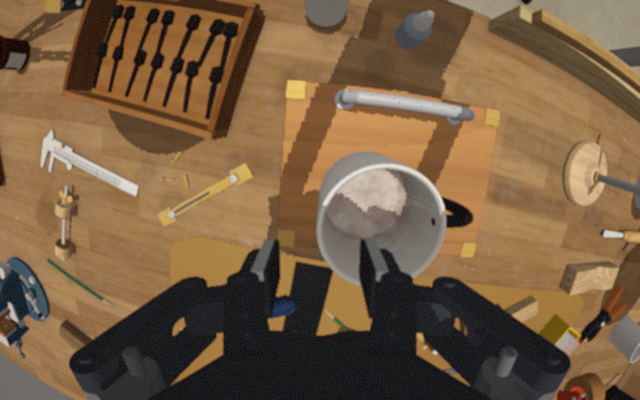

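The wrist view shows the inside finger at (375,255), the outside finger at (265,260) and the rim's left wall at about (318,210), midway between them. I'll go down and grip.

>>> apply_moves:
  rows:
    - [0,0,20,0,0,0]
    - [0,0,20,0,0,0]
    - [0,0,20,0,0,0]
    - [0,0,0,0,0,0]
    - [0,0,0,0,0,0]

```text
time: 5.28
tool_pos: [589.2, -57.0, 162.1]
tcp_rot: [180.0, -0.0, -168.3]
ft_force: [-0.5, 0.7, -0.1]
finger_gap: 39.9
grip_force: 0.0
```

>>> apply_moves:
  rows:
    - [0,0,0,0,0,0]
    - [0,0,0,0,0,0]
    - [0,0,0,0,0,0]
    - [0,0,0,0,0,0]
    - [0,0,0,0,0,0]
  fingers: 0
  grip_force: 60

```text
time: 5.9
tool_pos: [589.6, -56.7, 163.2]
tcp_rot: [180.0, 0.1, -168.3]
ft_force: [-1.9, 3.0, 6.0]
finger_gap: 3.8
grip_force: 58.9
```

>>> apply_moves:
  rows:
    - [0,0,-8,0,0,0]
    - [0,0,-20,0,0,0]
    - [0,0,-30,0,0,0]
    - [0,0,-35,0,0,0]
    - [0,0,-20,0,0,0]

```text
time: 6.52
tool_pos: [590.0, -57.3, 278.3]
tcp_rot: [-179.9, 0.2, -168.3]
ft_force: [0.6, -0.8, -2.9]
finger_gap: 4.4
grip_force: 57.6
```

```bash
python3 - <<'E'
from h import *
s=sense(); T=s["tool_pos"]; print(T,s["tcp_rot"],s["finger_gap"],s["ft_force"])
for c in ["scene","side","wrist"]:
    p,d=eyes.snapshot(c); cv2.imwrite(f"pics/{c}2.png",p[:,:,::-1])
    for n in ["mug_center","mug_eye","mug"]:
        print(c,n,[(np.array(q["xyz"])-T,round(q["confidence"],2)) for q in models.place_of(n,c)[:1]])
    if c!="wrist":
        W=cloud(d,c); m=models.cut_out("mug",c)[0]["pixels"]&(d>0); M=W[m]-T
        print(c,len(M),np.percentile(M,[2,50,98],axis=0))
a=cv2.imread("pics/scene2.png")[100:300,230:430]; b=cv2.imread("pics/side2.png")[80:280,240:440]
cv2.imwrite("pics/v2.png",cv2.resize(np.hstack([a,b]),(800,400),interpolation=cv2.INTER_CUBIC))
print(sense()["time"])
E
```

```text
[590.  -57.3 278.3] [-179.9    0.2 -168.3] 4.3858918954328745 [ 0.6 -0.8 -2.9]
scene mug_center [(array([-14.2,  35. , -20.4]), 0.78)]
scene mug_eye [(array([-17.2,  84.4, -14. ]), 0.81)]
scene mug [(array([-10.7,  51.8, -64.2]), 0.64)]
scene 1648 [[-48.7  -3.9 -55.2]
 [-24.   19.7 -11.8]
 [ 14.2  98.6  29.3]]
side mug_center [(array([ -8.1,  36.4, -19.4]), 0.84)]
side mug_eye [(array([-18.8,  87.5, -20.8]), 0.88)]
side mug [(array([-14.8,  48.6, -72.2]), 0.6)]
side 949 [[ -45.7 -524.9 -224.7]
 [  -6.5   70.8  -18.6]
 [  32.   108.6   20.9]]
wrist mug_center [(array([-11.9,  38.6, -20. ]), 0.69)]
wrist mug_eye [(array([-16.8,  87.1, -19.8]), 0.65)]
wrist mug [(array([ -93.3,   52.2, -133.2]), 0.15)]
7.225
```

View pics/v2.png

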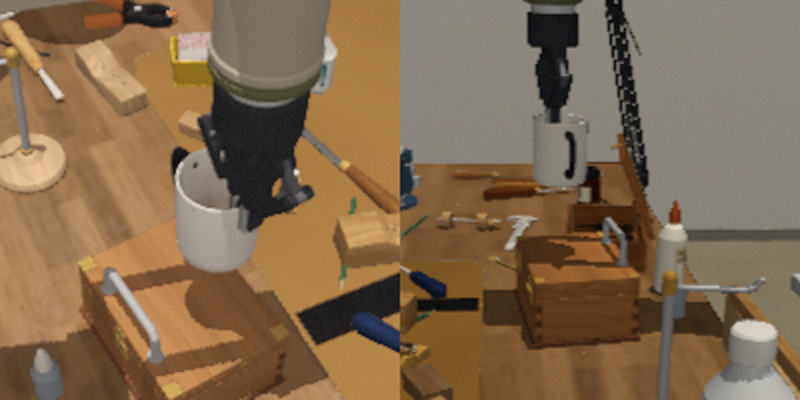

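The crops show the mug held upright by its far rim wall, at (215,210) in the left one, and the lid still shut. I'll carry it to in front of the hook's tip.

```bash
python3 - <<'E'
from h import *
s=sense(); t=s["tool_pos"]
plan(pose(*t,191.7),[(*pose(334,285.5,278,171.7),35),(*pose(334,285.5,213,171.7),25)])
E
```

```text
[[13.9,29.8,-0.3,0,0,0.027],[14.7,29.4,-0.2,0,0,0.027],[15.5,29,-0.3,0,0,0.027],[16.2,28.6,-0.2,0,0,0.027],[17,28.1,-0.3,0,0,0.027]]
[[17.7,27.6,-0.2,0,0,0.027],[18.5,27.1,-0.3,0,0,0.027],[19.2,26.6,-0.2,0,0,0.027],[19.9,26.1,-0.3,0,0,0.027],[20.6,25.6,-0.2,0,0,0.027]]
[[21.3,25,-0.3,0,0,0.026],[22,24.4,-0.2,0,0,0.027],[22.6,23.9,-0.3,0,0,0.026],[0,0,21.7,0,0,0],[0,0,21.7,0,0,0]]
[[0,0,21.6,0,0,0],[0,0,0,0,0,0],[0,0,0,0,0,0],[0,0,0,0,0,0],[0,0,0,0,0,0]]
end [334.  285.5 213. ] [180.    0.  171.7]
```

>>> apply_moves:
  rows:
    - [13.9,29.8,-0.3,0,0,0.027]
    - [14.7,29.4,-0.2,0,0,0.027]
    - [15.5,29,-0.3,0,0,0.027]
    - [16.2,28.6,-0.2,0,0,0.027]
    - [17,28.1,-0.3,0,0,0.027]

```text
time: 7.85
tool_pos: [490.3, 75.6, 276.5]
tcp_rot: [180.0, 0.0, -176.1]
ft_force: [0.0, 0.3, -3.2]
finger_gap: 3.6
grip_force: 58.0
```

>>> apply_moves:
  rows:
    - [17.7,27.6,-0.2,0,0,0.027]
    - [18.5,27.1,-0.3,0,0,0.027]
    - [19.2,26.6,-0.2,0,0,0.027]
    - [19.9,26.1,-0.3,0,0,0.027]
    - [20.6,25.6,-0.2,0,0,0.027]

```text
time: 8.48
tool_pos: [392.3, 207.2, 277.7]
tcp_rot: [180.0, 0.0, 176.2]
ft_force: [-0.1, 0.3, -3.7]
finger_gap: 4.0
grip_force: 58.0
```

>>> apply_moves:
  rows:
    - [21.3,25,-0.3,0,0,0.026]
    - [22,24.4,-0.2,0,0,0.027]
    - [22.6,23.9,-0.3,0,0,0.026]
    - [0,0,21.7,0,0,0]
    - [0,0,21.7,0,0,0]

```text
time: 9.1
tool_pos: [333.9, 286.1, 234.8]
tcp_rot: [180.0, 0.1, 171.8]
ft_force: [0.1, -0.0, -3.8]
finger_gap: 4.3
grip_force: 58.1
```

>>> apply_moves:
  rows:
    - [0,0,21.6,0,0,0]
    - [0,0,0,0,0,0]
    - [0,0,0,0,0,0]
    - [0,0,0,0,0,0]
    - [0,0,0,0,0,0]

```text
time: 9.72
tool_pos: [334.5, 285.8, 214.2]
tcp_rot: [179.9, 0.1, 171.7]
ft_force: [0.0, -0.2, -3.6]
finger_gap: 4.3
grip_force: 58.2
```

```bash
python3 - <<'E'
from h import *
s=sense(); T=s["tool_pos"]; print(T,s["tcp_rot"],s["finger_gap"],s["ft_force"],s["time"])
for c in ["scene","side","wrist"]:
    p,d=eyes.snapshot(c); cv2.imwrite(f"pics/{c}3.png",p[:,:,::-1])
    for n in ["mug_center","mug_eye","hook_seat"]:
        print(c,n,[(np.array(q["xyz"]),round(q["confidence"],2)) for q in models.place_of(n,c)[:1]])
    if c!="wrist":
        W=cloud(d,c); g=p.astype(int).sum(-1)
        # black handle pixels: dark, in box round the expected eye
        m=(d>0)&(g<150)&np.all((W>[310,335,140])&(W<[385,425,235]),-1); M=W[m]
        if len(M): print(c,"handle",len(M),np.percentile(M,[3,50,97],axis=0))
a=cv2.imread("pics/scene3.png")[60:210,150:300]; b=cv2.imread("pics/side3.png")[150:300,330:480]
cv2.imwrite("pics/v3.png",cv2.resize(np.hstack([a,b]),(800,400),interpolation=cv2.INTER_CUBIC))
E
```

```text
[334.5 285.8 214.2] [179.9   0.1 171.7] 4.275071895050404 [ 0.  -0.2 -3.6] 9.725
scene mug_center [(array([334.7, 322.3, 197.2]), 0.96)]
scene mug_eye [(array([347.1, 370.5, 202. ]), 0.58)]
scene hook_seat [(array([435.1, 358.6, 191.1]), 0.84)]
scene handle 1 [[350.8 357.5 202.6]
 [350.8 357.5 202.6]
 [350.8 357.5 202.6]]
side mug_center [(array([340. , 324.2, 199.3]), 0.67)]
side mug_eye [(array([346.1, 373. , 198.6]), 0.91)]
side hook_seat [(array([341.8, 324.5, 199.1]), 0.65)]
side handle 125 [[348.9 370.7 171.3]
 [352.9 392.  202.9]
 [356.2 397.2 230.3]]
wrist mug_center [(array([338.1, 322.5, 196.5]), 0.76)]
wrist mug_eye []
wrist hook_seat []
```

View pics/v3.png

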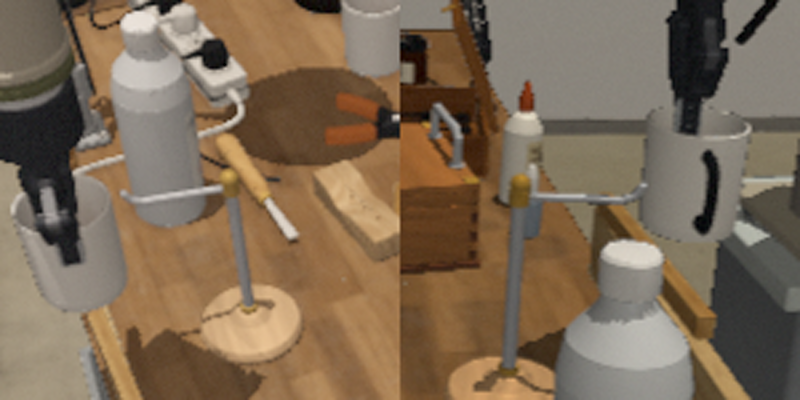

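The left crop shows the mug at (70,245) and the hook's tip at (127,197). The right crop shows the handle at (707,190) level with the hook's tip at (640,190). I'll check that the bottle behind is clear of the path.

```bash
python3 - <<'E'
from h import *
for c in ["scene","side"]:
    p,d=eyes.snapshot(c); W=cloud(d,c)
    m=(d>0)&np.all((W>[330,402,60])&(W<[560,640,260]),-1); M=W[m]
    for lo in (100,150,200): 
        q=M[(M[:,2]>lo)&(M[:,2]<lo+50)]; print(c,lo,len(q),q.min(0) if len(q) else "",q.max(0) if len(q) else "")
E
```

```text
scene 100 409 [426.  524.6 100.1] [507.2 573.5 149.9]
scene 150 554 [426.6 525.8 150. ] [506.4 583.6 200. ]
scene 200 340 [442.2 535.5 200.1] [494.2 582.4 248.1]
side 100 1424 [431.8 558.2 100. ] [512.2 613.  149.9]
side 150 1732 [432.2 547.1 150. ] [511.7 611.  200. ]
side 200 893 [447.2 549.8 200. ] [496.3 593.  244.6]
```

>>> apply_moves:
  rows:
    - [0,0,4,0,0,0]
    - [-10,0,0,0,0,0]
    - [-12,0,0,0,0,0]
    - [-12,0,0,0,0,0]
    - [-8,0,0,0,0,0]

```text
time: 11.05
tool_pos: [376.7, 279.2, 209.3]
tcp_rot: [-180.0, 0.0, 171.7]
ft_force: [-1.1, -0.7, -3.5]
finger_gap: 3.8
grip_force: 58.2
```

>>> apply_moves:
  rows:
    - [-4,0,0,0,0,0]
    - [-4,0,0,0,0,0]
    - [-4,0,0,0,0,0]
    - [-4,0,0,0,0,0]
    - [-4,0,0,0,0,0]

```text
time: 11.68
tool_pos: [395.6, 276.6, 209.3]
tcp_rot: [180.0, 0.0, 171.7]
ft_force: [-0.1, 0.5, -3.7]
finger_gap: 3.7
grip_force: 58.2
```

```bash
python3 - <<'E'
from h import *
s=sense(); print(s["tool_pos"],s["ft_force"],s["wrist_torque"])
for c in ["scene","side"]:
    p,d=eyes.snapshot(c); cv2.imwrite(f"pics/{c}4.png",p[:,:,::-1])
a=cv2.imread("pics/scene4.png")[70:170,150:250]; b=cv2.imread("pics/side4.png")[170:270,350:450]
cv2.imwrite("pics/v4.png",cv2.resize(np.hstack([a,b]),(800,400),interpolation=cv2.INTER_CUBIC))
E
```

```text
[395.6 276.6 209.3] [-0.1  0.5 -3.7] [-0.2  0.  -0. ]
```

View pics/v4.png

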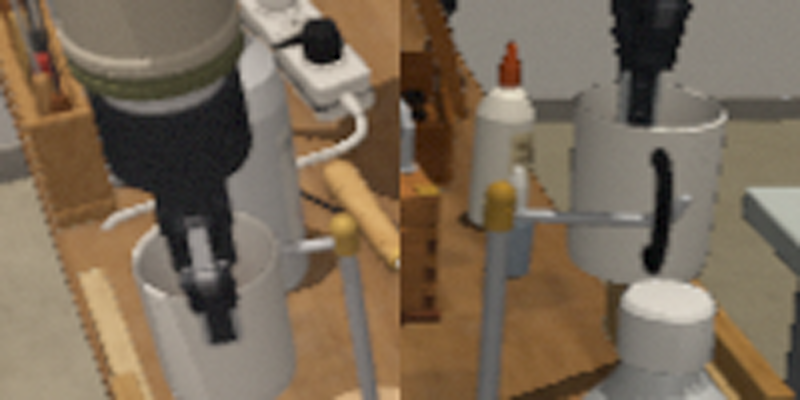

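The right crop shows the hook's bar passing behind the handle's outer limb at (660,215), with the tip out at (690,200), so it is through the eye. I'll go on to the seat, then lower.

>>> apply_moves:
  rows:
    - [-6,0,0,0,0,0]
    - [-6,0,0,0,0,0]
    - [-6,0,0,0,0,0]
    - [0,0,6,0,0,0]
    - [0,0,6,0,0,0]

```text
time: 12.4
tool_pos: [413.1, 273.9, 196.6]
tcp_rot: [-180.0, -0.0, 171.7]
ft_force: [0.6, -0.1, -3.8]
finger_gap: 4.3
grip_force: 58.2
```

>>> apply_moves:
  rows:
    - [0,0,2,0,0,0]
    - [0,0,1,0,0,0]
    - [0,0,1,0,0,0]
    - [0,0,0,0,0,0]
    - [0,0,0,0,0,0]

```text
time: 13.02
tool_pos: [413.3, 274.0, 193.5]
tcp_rot: [180.0, 0.0, 171.7]
ft_force: [0.1, -0.4, -4.3]
finger_gap: 4.0
grip_force: 58.1
```

>>> apply_moves:
  rows:
    - [0,0,1,0,0,0]
    - [0,0,1,0,0,0]
    - [0,0,1,0,0,0]
    - [0,0,1,0,0,0]
    - [0,0,0,0,0,0]

```text
time: 13.65
tool_pos: [413.2, 273.9, 189.1]
tcp_rot: [-180.0, -0.0, 171.7]
ft_force: [-0.2, 0.1, -3.5]
finger_gap: 4.0
grip_force: 58.1
```

>>> apply_moves:
  rows:
    - [0,0,1,0,0,0]
    - [0,0,1,0,0,0]
    - [0,0,1,0,0,0]
    - [0,0,1,0,0,0]
    - [0,0,0,0,0,0]

```text
time: 14.28
tool_pos: [413.5, 274.2, 185.7]
tcp_rot: [180.0, 0.0, 171.7]
ft_force: [-0.5, 0.1, -0.2]
finger_gap: 4.0
grip_force: 60.1
```

The wrist force has dropped to about zero, so the handle bears on the hook. I'll open the fingers, let the mug swing down, then rise.

>>> apply_moves:
  rows:
    - [0,0,0,0,0,0]
    - [0,0,0,0,0,0]
    - [0,0,0,0,0,0]
    - [0,0,-10,0,0,0]
    - [0,0,-25,0,0,0]
  fingers: 40

```text
time: 14.9
tool_pos: [412.5, 273.6, 220.0]
tcp_rot: [-179.9, -0.1, 171.7]
ft_force: [0.5, -0.0, 0.1]
finger_gap: 39.8
grip_force: 0.0
```

>>> apply_moves:
  rows:
    - [0,0,-35,0,0,0]
    - [0,0,-35,0,0,0]
    - [0,0,-10,0,0,0]
    - [0,0,0,0,0,0]
    - [0,0,0,0,0,0]

```text
time: 15.52
tool_pos: [412.7, 273.7, 298.6]
tcp_rot: [-179.9, -0.1, 171.7]
ft_force: [-0.6, -0.1, -0.3]
finger_gap: 40.2
grip_force: 0.0
```

```bash
python3 - <<'E'
from h import *
s=sense(); print(s["tool_pos"],s["ft_force"],s["time"])
for c in ["scene","side"]:
    p,d=eyes.snapshot(c); cv2.imwrite(f"pics/{c}5.png",p[:,:,::-1])
    for n in ["mug_center","mug_eye","hook_seat","lid_bar","hinge_line"]:
        print(c,n,[(np.array(q["xyz"]),round(q["confidence"],2)) for q in models.place_of(n,c)[:1]])
a=cv2.imread("pics/scene5.png")[60:210,150:300]; b=cv2.imread("pics/side5.png")[150:300,330:480]
cv2.imwrite("pics/v5.png",cv2.resize(np.hstack([a,b]),(800,400),interpolation=cv2.INTER_CUBIC))
E
```

```text
[412.7 273.7 298.6] [-0.6 -0.1 -0.3] 15.525
scene mug_center [(array([415. , 321.3, 147.4]), 0.68)]
scene mug_eye [(array([424.2, 358.3, 177.9]), 0.65)]
scene hook_seat [(array([489.8, 350. ,  -2.8]), 0.75)]
scene lid_bar [(array([491.5,  -3.7, 139.1]), 0.82)]
scene hinge_line [(array([632.6,  15.6,  72.5]), 0.63)]
side mug_center [(array([437. , 391.3, 140.5]), 0.57)]
side mug_eye [(array([428. , 375.3, 185. ]), 0.64)]
side hook_seat [(array([426.6, 364.7, 189.8]), 0.59)]
side lid_bar [(array([498.8,  -8.6, 143. ]), 0.87)]
side hinge_line [(array([632.2,  13.3,  72.4]), 0.76)]
```

View pics/v5.png

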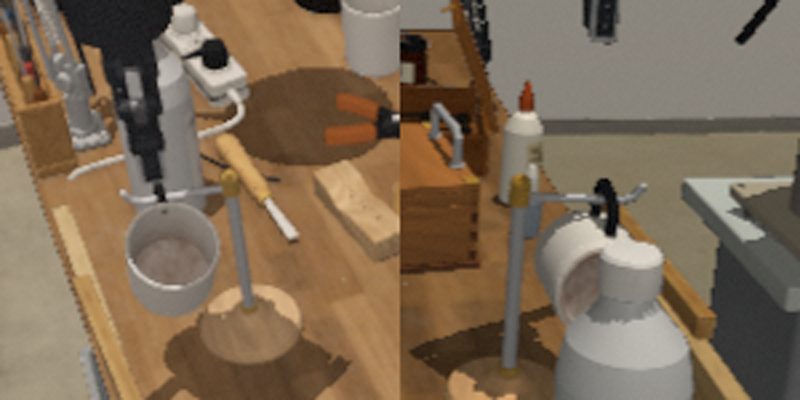

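The left crop shows the mug hanging from the hook at (170,250), free of the gripper, still settling. Now I'll go to the lid's bow handle.

```bash
python3 - <<'E'
from h import *
s=sense(); t=s["tool_pos"]
plan(pose(*t,171.7),[(*pose(496,-5,260,97.3),45),(*pose(496,-5,200,97.3),30)],ang=8)
E
```

```text
[[-12.2,-26.4,4,0,0,0.13],[-15.5,-24.6,4,0,0,0.13],[-18.6,-22.4,4,0,0,0.13],[-21.3,-19.8,4,0,0,0.13],[-23.7,-16.8,4.1,0,0,0.13]]
[[-25.7,-13.6,4,0,0,0.13],[-27.3,-10.2,4.1,0,0,0.13],[-28.4,-6.6,4,0,0,0.13],[-29,-2.8,4.1,0,0,0.129],[-29,0.9,4,0,0,0.13]]
[[0,0,20,0,0,-0],[0,0,20,0,0,-0],[0,0,20,0,0,-0],[0,0,0,0,0,0],[0,0,0,0,0,0]]
end [496.  -5. 200.] [180.    0.   97.3]
```

>>> apply_moves:
  rows:
    - [-12.2,-26.4,4,0,0,0.13]
    - [-15.5,-24.6,4,0,0,0.13]
    - [-18.6,-22.4,4,0,0,0.13]
    - [-21.3,-19.8,4,0,0,0.13]
    - [-23.7,-16.8,4,0,0,0.13]

```text
time: 16.75
tool_pos: [454.8, 133.7, 280.3]
tcp_rot: [180.0, 0.0, 134.2]
ft_force: [0.6, 0.2, 0.7]
finger_gap: 39.5
grip_force: 0.0
```

>>> apply_moves:
  rows:
    - [-25.7,-13.6,4,0,0,0.13]
    - [-27.3,-10.2,4,0,0,0.13]
    - [-28.4,-6.6,4,0,0,0.13]
    - [-29,-2.8,4,0,0,0.129]
    - [-29,0.9,4,0,0,0.13]

```text
time: 17.38
tool_pos: [496.2, -5.9, 260.3]
tcp_rot: [180.0, 0.0, 97.0]
ft_force: [0.4, 0.0, 0.2]
finger_gap: 40.1
grip_force: 0.0
```

>>> apply_moves:
  rows:
    - [0,0,20,0,0,0]
    - [0,0,20,0,0,0]
    - [0,0,20,0,0,0]
    - [0,0,0,0,0,0]
    - [0,0,0,0,0,0]

```text
time: 18.0
tool_pos: [495.9, -4.3, 200.5]
tcp_rot: [-180.0, -0.0, 97.4]
ft_force: [0.6, -0.5, -0.6]
finger_gap: 40.3
grip_force: 0.0
```

```bash
python3 - <<'E'
from h import *
s=sense(); T=s["tool_pos"]; print(T,s["tcp_rot"],s["time"])
p,d=eyes.snapshot("wrist"); cv2.imwrite("pics/w6.png",p[:,:,::-1])
K=eyes.get_calibration("wrist"); k=K["intrinsics"]; v,u=np.mgrid[:400,:640]
a,b=(u-k[0,2])/k[0,0],(v-k[1,2])/k[1,1]; r=np.hypot(a,b)+1e-9
P=np.stack([a/r*np.tan(r)*d,b/r*np.tan(r)*d,d],-1)
m=K["mount"]; P=P@m[:3,:3].T+m[:3,3]; W=Ro.from_euler("xyz",s["tcp_rot"],degrees=True).apply(P.reshape(-1,3)).reshape(P.shape)+T
q=W[(d>0)&np.all((W>[455,-75,136])&(W<[535,70,152]),-1)]; o=q.mean(0); e=np.linalg.svd(q-o)[2][0]
print(len(q),o,e,q.min(0),q.max(0))
L=W[(d>0)&np.all((W>[520,-60,90])&(W<[600,40,115]),-1)]; print("lid top z",np.median(L[:,2]) if len(L) else None)
print([(np.array(x["xyz"]),x["confidence"]) for x in models.place_of("lid_bar","wrist")[:1]])
for c in ["scene"]:
    eyes.snapshot(c); print([(n,np.array(x["xyz"]),x["confidence"]) for n in ["mug_center","mug_eye"] for x in models.place_of(n,c)[:1]])
E
```

```text
[495.9  -4.3 200.5] [-180.    -0.    97.4] 18.0
1906 [496.3   2.7 142.6] [ 0.1 -1.   0. ] [486.6 -54.3 136. ] [507.1  49.3 145.8]
lid top z 98.83479113398757
[(array([497.5,  -1.5, 140.7]), 0.94)]
[('mug_center', array([428.2, 374.2, 131.4]), 0.59), ('mug_eye', array([430.4, 371.5, 181.3]), 0.75)]
```

View pics/w6.png

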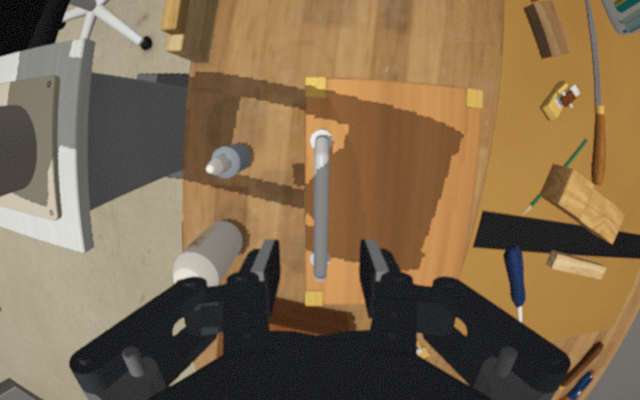

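The wrist view shows the bow bar at column 320, midway between the fingers at (265,260) and (375,260). I'll descend and close.

>>> apply_moves:
  rows:
    - [0,1,20,0,0,0]
    - [0,0,20,0,0,0]
    - [0,0,20,0,0,0]
    - [0,0,20,0,0,0]
    - [0,0,0,0,0,0]

```text
time: 18.88
tool_pos: [495.8, -4.7, 118.9]
tcp_rot: [-179.8, -0.0, 97.3]
ft_force: [-0.2, -0.2, -0.1]
finger_gap: 39.8
grip_force: 0.0
```

>>> apply_moves:
  rows:
    - [0,0,0,0,0,0]
    - [0,0,0,0,0,0]
    - [0,0,0,0,0,0]
    - [0,0,0,0,0,0]
    - [0,0,0,0,0,0]
  fingers: 0
  grip_force: 40

```text
time: 19.5
tool_pos: [496.9, -5.1, 121.7]
tcp_rot: [-180.0, 0.0, 97.3]
ft_force: [-6.3, -1.2, 6.7]
finger_gap: 8.4
grip_force: 39.2
```

```bash
python3 - <<'E'
from h import *
s=sense(); print(s["tool_pos"],s["tcp_rot"],s["finger_gap"],s["grip_force"],s["ft_force"])
f=np.concatenate([[0,.03,.07,.12,.18],np.arange(.25,1.20,.073),[1.22,1.26,1.295,1.32,1.337]])
f=f[:]; x=-137*np.cos(f)+64*np.sin(f); z=137*np.sin(f)+64*np.cos(f)
for a,b,c in zip(f[1:],np.diff(x),-np.diff(z)): print(round(a,3),round(b,1),round(c,1))
print(len(f)-1,x[-1]-x[0],z[-1]-z[0])
E
```

```text
[496.9  -5.1 121.7] [-180.     0.    97.3] 8.409113906356112 39.24180328845978 [-6.3 -1.2  6.7]
0.03 2.0 -4.1
0.07 2.8 -5.3
0.12 3.8 -6.5
0.18 5.0 -7.6
0.25 6.4 -8.4
0.323 7.3 -8.3
0.396 7.9 -7.7
0.469 8.4 -7.1
0.542 8.9 -6.5
0.615 9.4 -5.8
0.688 9.8 -5.1
0.761 10.1 -4.4
0.834 10.4 -3.6
0.907 10.7 -2.9
0.98 10.8 -2.1
1.053 11.0 -1.3
1.126 11.0 -0.5
1.199 11.0 0.3
1.22 3.2 0.2
1.26 6.0 0.6
1.295 5.2 0.8
1.32 3.7 0.7
1.337 2.5 0.5
23 167.5197146417017 84.09978736712992
```

>>> apply_moves:
  rows:
    - [0,2,-4,0,0,0]
    - [0,2.8,-5.3,0,0,0]
    - [0,3.8,-6.5,0,0,0]
    - [0,5,-7.6,0,0,0]
    - [0,6.4,-8.4,0,0,0]

```text
time: 20.12
tool_pos: [515.1, -2.8, 152.3]
tcp_rot: [-179.7, 0.0, 97.3]
ft_force: [-11.3, -3.4, 3.3]
finger_gap: 8.4
grip_force: 39.1
```

>>> apply_moves:
  rows:
    - [0,7.3,-8.3,0,0,0]
    - [0,7.9,-7.7,0,0,0]
    - [0,8.4,-7.1,0,0,0]
    - [0,8.9,-6.5,0,0,0]
    - [0,9.4,-5.8,0,0,0]

```text
time: 20.75
tool_pos: [558.3, 2.3, 190.5]
tcp_rot: [-180.0, 0.1, 97.3]
ft_force: [-4.4, -2.2, -0.4]
finger_gap: 8.5
grip_force: 39.2
```

>>> apply_moves:
  rows:
    - [0,9.8,-5.1,0,0,0]
    - [0,10.1,-4.4,0,0,0]
    - [0,10.4,-3.6,0,0,0]
    - [0,10.7,-2.9,0,0,0]
    - [0,10.8,-2.1,0,0,0]

```text
time: 21.38
tool_pos: [610.7, 8.7, 207.5]
tcp_rot: [179.9, 0.1, 97.2]
ft_force: [-3.4, -4.6, 5.3]
finger_gap: 8.3
grip_force: 42.2
```

>>> apply_moves:
  rows:
    - [0,11,-1.3,0,0,0]
    - [0,11,-0.5,0,0,0]
    - [0,11,0.3,0,0,0]
    - [0,3.2,0.2,0,0,0]
    - [0,0,0,0,0,0]

```text
time: 22.0
tool_pos: [646.8, 13.2, 208.1]
tcp_rot: [179.9, 0.1, 97.2]
ft_force: [-1.5, -5.5, 4.0]
finger_gap: 8.8
grip_force: 42.1
```

```bash
python3 - <<'E'
from h import *
s=sense(); print(s["tool_pos"],s["finger_gap"],s["grip_force"],s["ft_force"],s["time"])
for c in ["scene","side"]:
    p,d=eyes.snapshot(c); cv2.imwrite(f"pics/{c}7.png",p[:,:,::-1]); W=cloud(d,c)
    print(c,[(n,np.array(x["xyz"]),round(x["confidence"],2)) for n in ["mug_center","mug_eye","lid_bar","hinge_line"] for x in models.place_of(n,c)[:1]])
    # lid plane: points above the chest in the lid's width; x along chest (yaw 7.3) from the hinge (632.7,12.5,75)
    a=np.radians(7.3); Q=(W-[632.7,12.5,75]); X=Q[...,0]*np.cos(a)+Q[...,1]*np.sin(a); Y=-Q[...,0]*np.sin(a)+Q[...,1]*np.cos(a); Z=Q[...,2]
    m=(d>0)&(abs(Y)<95)&(abs(Y)>55)&(Z>30)&(Z<160)&(X>-90)&(X<45)
    print(c,m.sum())
    for z0 in range(30,160,20):
        k=m&(Z>=z0)&(Z<z0+20)
        if k.sum(): print("  z",z0+10,k.sum(),"x",np.percentile(X[k],[5,25,50,75,95]))
a=cv2.imread("pics/scene7.png")[120:320,230:430]; b=cv2.imread("pics/side7.png")[110:310,220:420]
cv2.imwrite("pics/v7.png",cv2.resize(np.hstack([a,b]),(800,400),interpolation=cv2.INTER_CUBIC))
E
```

```text
[646.8  13.2 208.1] 8.77258594298322 42.11170792579651 [-1.5 -5.5  4. ] 22.0
scene [('mug_center', array([417.3, 342.5, 133.8]), 0.91), ('mug_eye', array([425.1, 366.3, 176.7]), 0.98), ('lid_bar', array([640.7,  11.6, 229.1]), 0.84), ('hinge_line', array([638.7,  14.7,  71.7]), 0.92)]
scene 512
  z 40 27 x [-13.8 -10.5  -7.7  -3.9  -0.5]
  z 60 21 x [-19.9 -18.3 -15.4 -12.3  -7.7]
  z 80 19 x [-29.2 -27.1 -24.2 -21.4 -18.6]
  z 100 12 x [-35.9 -34.9 -31.3 -29.5 -27.8]
  z 120 9 x [-44.6 -43.  -40.8 -38.1 -36.2]
  z 140 395 x [-49.  -45.4 -40.1 -34.4 -28.7]
  z 160 29 x [-36.1 -31.7 -30.5 -29.4 -27.3]
side [('mug_center', array([432. , 365.1, 135.2]), 0.6), ('mug_eye', array([427.1, 373.5, 178.5]), 0.72), ('lid_bar', array([649.8,  13.2, 227.6]), 0.74), ('hinge_line', array([630.6,  10.4,  75.3]), 0.67)]
side 308
  z 40 46 x [10.4 11.9 13.8 15.8 17.1]
  z 60 47 x [2.7 4.6 6.5 8.2 9.7]
  z 80 49 x [-4.4 -2.6 -0.7  0.6  2.4]
  z 100 44 x [-10.4  -8.9  -7.3  -5.9  -4.5]
  z 120 35 x [-18.  -16.6 -15.5 -13.4 -11.5]
  z 140 87 x [-42.7 -33.1 -23.5 -20.2  -1.7]
```

View pics/v7.png

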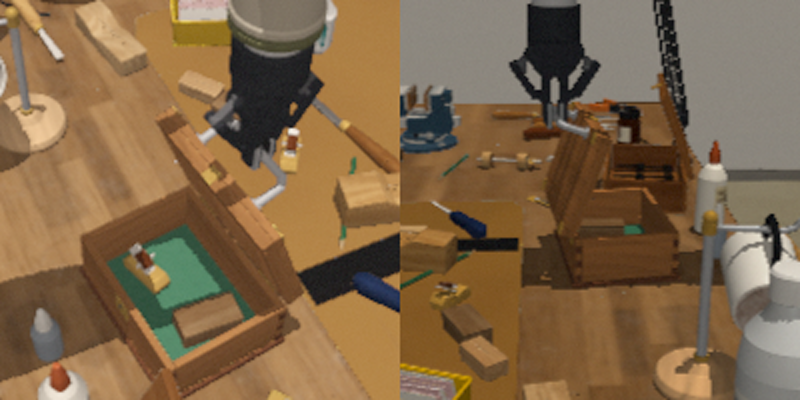

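The crops show the lid lifted and held by its bow, at (260,170) in the left one. The plane fit gives about 1.21 rad against 1.22 commanded, so I'll finish the last 0.117 rad.

>>> apply_moves:
  rows:
    - [0,6,0.6,0,0,0]
    - [0,5.2,0.8,0,0,0]
    - [0,3.7,0.7,0,0,0]
    - [0,2.5,0.5,0,0,0]
    - [0,0,0,0,0,0]

```text
time: 23.12
tool_pos: [663.7, 15.3, 204.9]
tcp_rot: [179.9, 0.1, 97.2]
ft_force: [-0.4, -5.3, 1.5]
finger_gap: 8.3
grip_force: 42.5
```

>>> apply_moves:
  rows:
    - [0,0,0,0,0,0]
    - [0,0,0,0,0,0]
    - [0,0,0,0,0,0]
    - [0,0,0,0,0,0]
    - [0,0,0,0,0,0]

```text
time: 23.75
tool_pos: [663.5, 15.2, 204.9]
tcp_rot: [179.9, 0.1, 97.2]
ft_force: [0.0, -6.5, 1.1]
finger_gap: 8.3
grip_force: 42.5
```

```bash
python3 - <<'E'
from h import *
a=np.radians(7.3)
for i in range(3):
  s=sense(); print(s["tool_pos"],s["finger_gap"],s["grip_force"],s["ft_force"],s["time"])
  for c in ["scene","side"]:
    p,d=eyes.snapshot(c); W=cloud(d,c)
    print(c,[(n,np.array(x["xyz"]),round(x["confidence"],2)) for n in ["mug_center","mug_eye","lid_bar"] for x in models.place_of(n,c)[:1]])
    Q=W-[632.7,12.5,75]; X=Q[...,0]*np.cos(a)+Q[...,1]*np.sin(a); Y=-Q[...,0]*np.sin(a)+Q[...,1]*np.cos(a); Z=Q[...,2]
    m=(d>0)&(abs(Y)<95)&(abs(Y)>55)&(Z>30)&(Z<130)&(X>-70)&(X<45)
    zc=range(40,130,20); xc=[np.median(X[m&(abs(Z-z)<10)]) for z in zc]
    print("  angle",1.5708-np.arctan(-np.polyfit(zc,xc,1)[0]),np.array(xc))
E
```

```text
[663.5  15.2 204.9] 8.253327033403867 42.450522780418396 [ 0.  -6.5  1.1] 23.75
scene [('mug_center', array([420.2, 346.9, 129.5]), 0.7), ('mug_eye', array([425.9, 370. , 176.7]), 0.87), ('lid_bar', array([657.1,  15.2, 225.9]), 0.96)]
  angle 1.201030059184741 [  4.3  -0.7  -5.6 -18.9 -25.3]
side [('mug_center', array([428.6, 358.4, 134.2]), 0.68), ('mug_eye', array([426.6, 370.1, 177.2]), 0.85), ('lid_bar', array([664.1,  13.6, 223.5]), 0.76)]
  angle 1.34575087978349 [18.  13.5  8.7  4.8 -0.5]
[663.5  15.2 204.9] 8.168961197172962 42.450183033943176 [-0.4 -6.5  0.5] 24.15
scene [('mug_center', array([423.7, 354.7, 130.3]), 0.86), ('mug_eye', array([425.3, 366.2, 174.2]), 0.67), ('lid_bar', array([655.5,  17.4, 226.8]), 0.69)]
  angle 1.2078539711359 [  4.1  -1.4  -5.5 -19.1 -25. ]
side [('mug_center', array([426.3, 348.8, 135.7]), 0.72), ('mug_eye', array([422.5, 367.2, 177. ]), 0.86), ('lid_bar', array([662.9,  14.7, 225.4]), 0.62)]
  angle 1.3451801671709958 [18.1 13.5  8.7  4.6 -0.4]
[663.6  15.2 204.9] 8.406186292813276 42.44970202445984 [ 0.9 -5.8  1.4] 24.55
scene [('mug_center', array([425. , 360. , 129.8]), 0.93), ('mug_eye', array([428.7, 368.7, 177.2]), 0.91), ('lid_bar', array([658.8,  17.3, 221.6]), 0.82)]
  angle 1.2125390143590091 [  4.2  -1.1  -5.8 -17.8 -24.9]
side [('mug_center', array([426. , 355.8, 135.4]), 0.76), ('mug_eye', array([425.7, 368.8, 178.9]), 0.91), ('lid_bar', array([665.5,  13.6, 226.3]), 0.78)]
  angle 1.344689327268348 [18.4 13.3  8.8  4.5 -0.2]
```

The lid is at about 1.345 rad and still. I'll give the mug time to settle, then check it again.

>>> apply_moves:
  rows:
    - [0,0,0,0,0,0]
    - [0,0,0,0,0,0]
    - [0,0,0,0,0,0]
    - [0,0,0,0,0,0]
    - [0,0,0,0,0,0]

```text
time: 25.58
tool_pos: [663.6, 15.2, 204.9]
tcp_rot: [179.9, 0.1, 97.2]
ft_force: [0.2, -5.9, 1.2]
finger_gap: 8.5
grip_force: 42.5
```

>>> apply_moves:
  rows:
    - [0,0,0,0,0,0]
    - [0,0,0,0,0,0]
    - [0,0,0,0,0,0]
    - [0,0,0,0,0,0]
    - [0,0,0,0,0,0]

```text
time: 26.2
tool_pos: [663.5, 15.2, 204.9]
tcp_rot: [179.9, 0.1, 97.2]
ft_force: [0.5, -6.3, 0.5]
finger_gap: 8.5
grip_force: 42.5
```

>>> apply_moves:
  rows:
    - [0,0,0,0,0,0]
    - [0,0,0,0,0,0]
    - [0,0,0,0,0,0]
    - [0,0,0,0,0,0]
    - [0,0,0,0,0,0]

```text
time: 26.82
tool_pos: [663.6, 15.2, 204.9]
tcp_rot: [179.9, 0.1, 97.2]
ft_force: [-0.6, -5.4, 0.7]
finger_gap: 8.2
grip_force: 42.5
```

>>> apply_moves:
  rows:
    - [0,0,0,0,0,0]
    - [0,0,0,0,0,0]
    - [0,0,0,0,0,0]
    - [0,0,0,0,0,0]
    - [0,0,0,0,0,0]

```text
time: 27.45
tool_pos: [663.6, 15.2, 204.9]
tcp_rot: [179.9, 0.1, 97.2]
ft_force: [-0.7, -5.4, 1.1]
finger_gap: 8.5
grip_force: 42.5
```

>>> apply_moves:
  rows:
    - [0,0,0,0,0,0]
    - [0,0,0,0,0,0]
    - [0,0,0,0,0,0]
    - [0,0,0,0,0,0]
    - [0,0,0,0,0,0]

```text
time: 28.08
tool_pos: [663.5, 15.2, 204.9]
tcp_rot: [179.9, 0.1, 97.2]
ft_force: [-0.4, -6.0, 1.3]
finger_gap: 8.1
grip_force: 42.5
```

>>> apply_moves:
  rows:
    - [0,0,0,0,0,0]
    - [0,0,0,0,0,0]
    - [0,0,0,0,0,0]
    - [0,0,0,0,0,0]
    - [0,0,0,0,0,0]

```text
time: 28.7
tool_pos: [663.6, 15.2, 205.0]
tcp_rot: [179.9, 0.1, 97.2]
ft_force: [-0.3, -5.5, 1.3]
finger_gap: 8.4
grip_force: 42.5
```

```bash
python3 - <<'E'
from h import *
# depth/brightness centroid of the mug region over successive side frames: is it moving?
for i in range(14):
    p,d=eyes.snapshot("scene"); W=cloud(d,"scene")
    m=(d>0)&np.all((W>[375,290,90])&(W<[475,420,182]),-1)
    print(round(sense()["time"],2),m.sum(),W[m].mean(0))
s=sense(); print(s["tool_pos"],s["finger_gap"],s["grip_force"])
cv2.imwrite("pics/s8.png",p[:,:,::-1])
eyes.snapshot("side"); print([(c,n,np.array(x["xyz"])) for c in ["scene","side"] for n in ["mug_center","mug_eye"] for x in models.place_of(n,c)[:1]])
E
```

```text
28.75 977 [426.  355.6 124.3]
28.8 981 [426.1 355.7 124. ]
28.85 980 [426.  355.8 123.7]
28.9 982 [426.1 355.9 123.8]
28.95 984 [426.1 355.8 123.9]
29.0 982 [426.  356.  123.8]
29.05 985 [426.2 355.8 123.9]
29.1 987 [426.  355.8 123.9]
29.15 984 [426.1 355.8 124.2]
29.2 981 [426.2 355.7 124.3]
29.25 985 [426.1 355.8 123.9]
29.3 985 [425.9 355.7 124.2]
29.35 983 [426.  355.8 124.1]
29.4 983 [426.1 355.7 124.1]
[663.6  15.2 205. ] 8.50303255937087 42.450637221336365
[('scene', 'mug_center', array([422.6, 354. , 130. ])), ('scene', 'mug_eye', array([424.8, 367.3, 177.5])), ('side', 'mug_center', array([426.3, 356.3, 133.5])), ('side', 'mug_eye', array([427.3, 369.5, 177.3]))]
```

The mug is now still with its centre about 132 mm up, and the lid is still and held.

```bash
python3 -c "
from bench import job
print(job.hand_in())"
```

```text
the job is handed in; nothing more can be done
None
```

I've handed the job in: the mug hangs still on the hook, let go, and the gripper is holding the lid still by its handle at about 1.345 rad (balance point 1.337); the hand-in returned no verdict.

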